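# Lift the wet shad plates into the tackle case

### The arm

A 6-joint arm with a two-finger parallel gripper is mounted at the origin on the work surface. World frame = base frame: x ahead of the robot, y to its left, z up, the work surface at z = 0. Lengths are in m, angles in rad, forces in N, time in s.
With the tool pointing down it reaches from about 0.425 to 0.925 m from the base axis. Payload 12.5 kg.
Tool frame: the origin (TCP) lies at the very end of the fingers, on their centre line; the grasp point (between the pads) lies robot.grip_point_offset behind it (robot.grip_point_offset is the distance from the TCP to the grasp point, in m); z points along the fingers, y is the line along which they close (so a half turn about z gives the same grasp; the last joint's range is limited). The gripper opens to 85 mm and grips with 20 to 120 N. Pads are 22 mm wide; open, the fingers measure 114 mm over their backs; the gripper's body (76 mm by 85 mm) begins 54 mm behind the grasp point. The pads swing forward as they close: fully open they stand 13 mm farther back than shut.
Start: joints at [-1.356, 0.491, 1.559, -0, 1.092, -0.106], TCP at [0.197, -0.593, 0.202] pointing down, gripper open.
Joint ranges: [-3.1, 3.1], [-0.84, 2.19], [0.05, 2.79], [-1.13, 4.28], [0.06, 2.93], [-2.69, 2.69]. Speed limits (rad/s): [2.22, 2.22, 2.79, 3.14, 3.14, 3.14].

### API

Orientations are given as a unit quaternion [x, y, z, w].
In Python, from cell import robot, fingers, cams gives the robot as it stands. The module is installed in compiled form; this text tells all that it offers. Calls block until the motion is done:
- robot.goto(position, orientation): joint-space move of the TCP to a pose.
- robot.move_straight(position, rot=None, feed=0.15): straight line of the TCP; rot=None keeps the orientation; feed is the mean speed in m/s.
- robot.move_joints(angles): joint-space move.
- fingers.let_go() and fingers.gripper_close(newtons=None): open the fingers fully, or close them until they stop; newtons is the grip in N (None keeps the last).
- robot.wait(seconds).
- robot.solve_ik(position, orientation): joint angles nearest the present ones, or None.
- robot.read_state(): the state.
- cams.capture(name): name is "scene" or "top" or "wrist"; returns a dict with "image" (384x512x3 uint8, red, green, blue), "intrinsics" (3x3 intrinsics, pixels), "world_from_camera" (4x4, takes a point from camera to world coordinates); the wrist camera has in their place "T_tool_cam" (4x4, takes a point from camera to tool coordinates, whose origin is the TCP and whose axes are the flange's). Camera axes: x right, y up, looking along -z (the intrinsics and any distortion apply to the point x, -y, -z); pixel columns grow to the right and rows downward; lengths in m; the calibration is good to about 2 mm. The wrist camera is an equidistant fisheye: a pixel r from the principal point sees the ray r / f radians off the axis. A picture is of the moment at which its call begins: read the wrist's pose just before it. There is no depth.
A pose or a line that the arm cannot do raises robot.PlanningError and nothing moves.
- robot.close_job(): hands the job in; it is judged then, once.
Trained networks look in a picture, given as the dict that the camera call returned (one of the last four; its "shot" number tells which), for a name from the list of things; names that differ only in an ending like _2 or _b are one class to them, and where a whole thing is asked for, a point or a joint stands for the part that bears it (a point fixed in the world has none). Each returns a list of dicts, best first, with "conf" (0 to 1); they miss things now and then, are a little off and sometimes report something else, mostly with a low value. They report only what shows in the picture. A call takes as long as a camera call.
- cams.look_for(picture, label): "box" ([centre column, centre row, width, height] in pixels, round what is visible of it).
- cams.trace(picture, label): "pixels" (384x512 bool, what is visible of it) and "box" ([centre column, centre row, width, height] in pixels, round what is visible of it).
- cams.pinpoint(picture, label): "at" ([column, row] in pixels: a listed point, or the origin of a listed thing).
The state is a dict: "t": time; "joint_pos": joint angles; "dq": joint speeds; "effort": joint torques, N m; "eef_pos": TCP position; "orientation": TCP orientation; "ft_force": force on the tool from outside, world axes, zero at the start; "wrist_torque": the same for the moment, N m; "gripper_width": finger opening in m; "finger_force": force on a finger pad.
Only numpy, scipy, OpenCV 4.12 (cv2) and the standard library are available. Lean on these libraries where they do the work, as an engineer would, in place of code of your own. Each camera call takes 0.05 s, during which the arm holds its last target. There are 200 camera calls.

### The job

First clear the grey reel from in front of the drying rack and stand it paddle up with its whole drum on the cork mat, where it must still be at the end. Then, with the spatula slid beneath them and never touching the wet lacquer with the gripper, lift every green shad plate off the rack and lay each one gently, flat and centred, in a bay of its own in the yellow tackle case, along the bay; finally stand the spatula back on the black pad, lengthwise. Leave everything else alone.

Things in the scene. Friction and masses are not known exactly. Their poses are not given: they have to be found in the camera images.
- shad_a: flat fish-shaped plate, hard green plastic, wet lacquer, about 80 g: 133 mm long (tail fin x = -71 mm, nose x = +62 mm), 76 mm wide at the belly, 8 mm thick; centre of mass within 5 mm of the origin. Origin: middle of its flat underside; x to the nose, z up. May be absent. Starts on the slats along a bay of the drying rack, nose away from the robot.
- shad_b: flat fish-shaped plate, hard green plastic, wet lacquer, about 80 g: 133 mm long (tail fin x = -71 mm, nose x = +62 mm), 76 mm wide at the belly, 8 mm thick; centre of mass within 5 mm of the origin. Origin: middle of its flat underside; x to the nose, z up. May be absent. Starts on the slats along a bay of the drying rack, nose away from the robot.
- shad_c: flat fish-shaped plate, hard green plastic, wet lacquer, about 80 g: 133 mm long (tail fin x = -71 mm, nose x = +62 mm), 76 mm wide at the belly, 8 mm thick; centre of mass within 5 mm of the origin. Origin: middle of its flat underside; x to the nose, z up. May be absent. Starts on the slats along a bay of the drying rack, nose away from the robot.
- spatula: steel spatula, 220 g, on its sole on the black pad. Blade 34 mm wide, 3 mm thick, x = 0 to +150 mm, with grippy rubber ribs; behind it a foot 90 mm wide, x = -85 to 0. A neck at x = 9 to 15 mm carries a black grip bar: x = -46 to +38, 24 mm wide (y), z = 47 to 73 mm, taken from above. Origin: underside, below the grip bar; x toward the blade tip, z up.
- pad: black rubber tool pad, 240 x 110 x 4 mm, fixed flat on the ledge. Origin: centre of its underside; x along its length, z up.
- mat: square brown cork mat, 120 x 120 x 4 mm, fixed flat on the ledge. Origin: centre of its underside; x and y along its sides, z up.
- reel: grey aluminium reel on its side, 250 g: drum 72 mm across, 44 mm high; on top an upright grey crank paddle 60 mm long (x), 14 mm wide (y), z = 48 to 78 mm, gripped from above across its width. Origin: centre of its underside, z up. Starts on the ledge in front of the drying rack, in the spatula's way.
- rack: fixed wooden drying rack, 150 mm deep (x), 308 mm wide. Four slats along x, 38 mm wide, 10 mm thick, tops 70 mm above the ledge, leave three bays 52 mm wide, 90 mm apart, open to the front (-x), the top and below; legs only under slats; a cross bar at the back (x = 69 to 87, z = 38 to 52 mm). Origin: on the ledge below its centre; x along the bays away from the robot.
- rack_bay0 (a point): middle of a drying-rack bay, at the height of the slat tops (70 mm above the ledge); x runs along the bay away from the robot, y across, z up.
- rack_bay1 (a point): middle of a drying-rack bay, at the height of the slat tops (70 mm above the ledge); x runs along the bay away from the robot, y across, z up.
- rack_bay2 (a point): middle of a drying-rack bay, at the height of the slat tops (70 mm above the ledge); x runs along the bay away from the robot, y across, z up.
- case: fixed open yellow case, 176 (x) by 322 mm, rim 60 mm high, lid folded flat back behind it (x = 93 to 243 mm, 59 mm high). Four grey slats along x (150 x 38 x 10 mm, tops 88 mm above the ledge) stand above the rim: three bays 52 mm wide, 90 mm apart, one shad each, lying across two slats; open to the front (-x) above the rim. Origin: on the ledge below centre; x away from the robot.
- case_bay0 (a point): middle of a tackle-case bay, at the height of the slat tops (88 mm above the ledge); x runs along the bay away from the robot, y across, z up.
- case_bay1 (a point): middle of a tackle-case bay, at the height of the slat tops (88 mm above the ledge); x runs along the bay away from the robot, y across, z up.
- case_bay2 (a point): middle of a tackle-case bay, at the height of the slat tops (88 mm above the ledge); x runs along the bay away from the robot, y across, z up.
- sinker0: loose bystander: steel sinker standing upright, 36 mm in diameter, 50 mm high; origin at its underside.
- sinker1: loose bystander: steel sinker standing upright, 36 mm in diameter, 50 mm high; origin at its underside.
- sinker2: loose bystander: steel sinker standing upright, 36 mm in diameter, 50 mm high; origin at its underside.
- lacquer: loose bystander: glass jar of lacquer, 52 mm in diameter, 75 mm high; origin at its underside.
- spool: loose bystander: orange line spool, 64 mm in diameter, 36 mm high; origin at its underside.
- screwdriver: loose bystander: screwdriver lying on the ledge near the robot.

How it is judged:
On the way, in this order (a step that is already met when the one before it is completed fails the run):
1. the reel stands on the cork mat, released (x of reel in the frame of mat between -0.028 and 0.028 m and y of reel in the frame of mat between -0.028 and 0.028 m and z of reel in the frame of mat between 0 and 0.01 m and angle between reel's own z axis and vertical below 0.12 rad and linear speed of reel below 0.02 m/s and contact force between reel and the fingers below 0.05 N), for 0.2 s.
2. a shad plate is lifted clear on the spatula (((height (world z) of shad_a above 0.11 m and contact force between shad_a and spatula above 0.1 N) or (height (world z) of shad_b above 0.11 m and contact force between shad_b and spatula above 0.1 N) or (height (world z) of shad_c above 0.11 m and contact force between shad_c and spatula above 0.1 N))), for 0.2 s.
3. every shad plate lies in a bay of the case, clear of the spatula (((horizontal distance between shad_a and case_bay0 below 0.025 m and z of shad_a in the frame of case_bay0 between -0.004 and 0.006 m and angle between the x axis of shad_a and the x axis of case_bay0, either way round below 0.25 rad) or (horizontal distance between shad_a and case_bay1 below 0.025 m and z of shad_a in the frame of case_bay1 between -0.004 and 0.006 m and angle between the x axis of shad_a and the x axis of case_bay1, either way round below 0.25 rad) or (horizontal distance between shad_a and case_bay2 below 0.025 m and z of shad_a in the frame of case_bay2 between -0.004 and 0.006 m and angle between the x axis of shad_a and the x axis of case_bay2, either way round below 0.25 rad)) and angle between each of shad_a, shad_b, shad_c's own z axis and vertical below 0.08 rad and linear speed of each of shad_a, shad_b, shad_c below 0.02 m/s and contact force between each of shad_a, shad_b, shad_c and spatula below 0.05 N and ((horizontal distance between shad_b and case_bay0 below 0.025 m and z of shad_b in the frame of case_bay0 between -0.004 and 0.006 m and angle between the x axis of shad_b and the x axis of case_bay0, either way round below 0.25 rad) or (horizontal distance between shad_b and case_bay1 below 0.025 m and z of shad_b in the frame of case_bay1 between -0.004 and 0.006 m and angle between the x axis of shad_b and the x axis of case_bay1, either way round below 0.25 rad) or (horizontal distance between shad_b and case_bay2 below 0.025 m and z of shad_b in the frame of case_bay2 between -0.004 and 0.006 m and angle between the x axis of shad_b and the x axis of case_bay2, either way round below 0.25 rad)) and ((horizontal distance between shad_c and case_bay0 below 0.025 m and z of shad_c in the frame of case_bay0 between -0.004 and 0.006 m and angle between the x axis of shad_c and the x axis of case_bay0, either way round below 0.25 rad) or (horizontal distance between shad_c and case_bay1 below 0.025 m and z of shad_c in the frame of case_bay1 between -0.004 and 0.006 m and angle between the x axis of shad_c and the x axis of case_bay1, either way round below 0.25 rad) or (horizontal distance between shad_c and case_bay2 below 0.025 m and z of shad_c in the frame of case_bay2 between -0.004 and 0.006 m and angle between the x axis of shad_c and the x axis of case_bay2, either way round below 0.25 rad))), for 0.2 s.
At the end, for the whole second after the job is handed in: Each shad flat (0.08 rad) on the slats of its own case bay, within 25 mm of the bay middle and 0.25 rad of its direction; reel upright, wholly on the mat (28 mm of its centre in x and y); spatula flat on the pad, origin within 100 mm along, 40 across, 0.5 rad of its length; all at rest, released (all of step 1 and all of step 3 and x of spatula in the frame of pad between -0.1 and 0.1 m and y of spatula in the frame of pad between -0.04 and 0.04 m and z of spatula in the frame of pad between 0 and 0.01 m and angle between spatula's own z axis and vertical below 0.12 rad and angle between the x axis of spatula and the x axis of pad, either way round below 0.5 rad and linear speed of spatula below 0.02 m/s); the robot touches nothing.
It fails at once if the gripper or arm touches a shad plate (contact force between any of shad_a, shad_b, shad_c and the fingers above 0.3 N or contact force between any of shad_a, shad_b, shad_c and the arm above 0.3 N).
It fails at once if a shad plate is dropped or pressed hard into the case (contact force between any of shad_a, shad_b, shad_c and case above 25 N).
It fails at once if a bystander is moved more than 30 mm (distance of any of sinker0, sinker1, sinker2, lacquer, spool, screwdriver from where it was at the start of the episode above 0.03 m).
Of shad_a, shad_b, shad_c only 2 to 3 are there at a start; the rules pass over those that are not, and their reading is None.
At some moment in a run one of reel may be knocked a few centimetres aside while the robot is not near it.
It also fails if it takes over 210 s, if anything falls off the work surface, if the arm or the gripper's body presses on something with over 40 N, if the wrist force passes 120 N, or if a joint passes its speed limit or range.

## Working session

There is one attempt and no reset: what is moved stays moved. The work goes in short steps, each a Python script; the robot and the scene stay as the last script left them, time stands still between calls to the robot, and variables do not carry over. Pictures are saved under pics/ and viewed, at most 14 in all, crops included, and the job is handed in when it is done.

```bash
mkdir -p pics; cat > h.py <<'E'
import numpy as np, cv2
from cell import robot, fingers, cams
from scipy.spatial.transform import Rotation as R
def save(p,n): cv2.imwrite(f'pics/{n}.png',p['image'][:,:,::-1])
def ray(p,px):
    K=np.array(p['intrinsics']);T=np.array(p['world_from_camera'])
    d=T[:3,:3]@np.array([(px[0]-K[0,2])/K[0,0],-(px[1]-K[1,2])/K[1,1],-1.])
    return T[:3,3],d
def at_z(p,px,z):
    o,d=ray(p,px); return (o+d*(z-o[2])/d[2])
def proj(p,X):
    K=np.array(p['intrinsics']);T=np.linalg.inv(np.array(p['world_from_camera']))
    c=T[:3,:3]@np.array(X,float)+T[:3,3]
    return np.array([K[0,2]+K[0,0]*c[0]/-c[2],K[1,2]+K[1,1]*-c[1]/-c[2]])
def down(yaw): # tool z down, tool x at world angle yaw
    return (R.from_euler('z',yaw)*R.from_euler('x',np.pi)).as_quat()
E
python3 - <<'E'
from h import *
t=cams.capture('top'); save(t,'top0'); s=cams.capture('scene'); save(s,'scene0')
np.set_printoptions(precision=3,suppress=True)
print(t['intrinsics'],t['world_from_camera'],s['world_from_camera'],t.keys(), robot.grip_point_offset)
st=robot.read_state(); print(st)
for p,nm in((t,'top'),(s,'scene')):
  for l in ['shad_a','spatula','pad','mat','reel','rack','rack_bay0','case','case_bay0','sinker0','lacquer','spool','screwdriver']:
    print(nm,l,[(np.round(d['at'],1).tolist(),round(d['conf'],2)) for d in cams.pinpoint(p,l)][:5])
E
```

```text
[[428.054   0.    252.881]
 [  0.    428.054 183.318]
 [  0.      0.      1.   ]] [[-0.015  0.996 -0.087  0.402]
 [-1.    -0.016 -0.     0.007]
 [-0.001  0.087  0.996  1.202]
 [ 0.     0.     0.     1.   ]] [[ 0.409 -0.461  0.787  1.41 ]
 [ 0.912  0.215 -0.349 -0.424]
 [-0.008  0.861  0.508  0.698]
 [ 0.     0.     0.     1.   ]] dict_keys(['image', 'intrinsics', 'world_from_camera', 'shot']) 0.0187
{'t': 0.1, 'joint_pos': array([-1.356,  0.491,  1.559,  0.   ,  1.092, -0.106]), 'dq': array([-0.002, -0.003, -0.003, -0.001, -0.001,  0.   ]), 'effort': array([  0.003, -61.945, -26.203,  -0.   ,   0.003,  -0.   ]), 'eef_pos': array([ 0.197, -0.593,  0.201]), 'orientation': array([ 0.987,  0.16 , -0.   , -0.   ]), 'ft_force': array([ 0.089, -0.213, -0.682]), 'wrist_torque': array([ 0.03 , -0.005, -0.011]), 'finger_force': 0.0, 'gripper_width': 0.08534530362263329}
top shad_a [([98.2, 190.5], 0.66), ([153.3, 149.0], 0.59)]
top spatula [([269.5, 207.9], 0.93)]
top pad [([247.7, 199.2], 0.78)]
top mat [([249.7, 127.4], 0.81)]
top reel [([163.8, 222.1], 0.68), ([330.9, 210.4], 0.67)]
top rac
[... 562 characters left out ...]
), ([151.9, 263.7], 0.26)]
scene spatula []
scene pad [([268.4, 206.7], 0.77), ([391.2, 170.1], 0.61)]
scene mat [([304.2, 250.4], 0.97), ([362.1, 249.6], 0.66)]
scene reel [([332.6, 182.5], 0.85)]
scene rack [([379.7, 199.2], 0.94), ([364.5, 246.3], 0.18)]
scene rack_bay0 [([383.5, 173.8], 0.86), ([391.6, 166.3], 0.82), ([376.5, 189.5], 0.81), ([332.6, 181.9], 0.52)]
scene case [([152.6, 262.5], 0.56)]
scene case_bay0 [([144.2, 234.1], 0.88), ([108.1, 235.2], 0.8), ([239.1, 239.9], 0.67)]
scene sinker0 [([241.2, 241.8], 0.75), ([320.0, 220.0], 0.57), ([189.1, 222.8], 0.51)]
scene lacquer [([249.5, 282.2], 0.93)]
scene spool [([360.8, 249.3], 0.82)]
scene screwdriver [([121.0, 203.0], 0.77)]
```

View pics/top0.png

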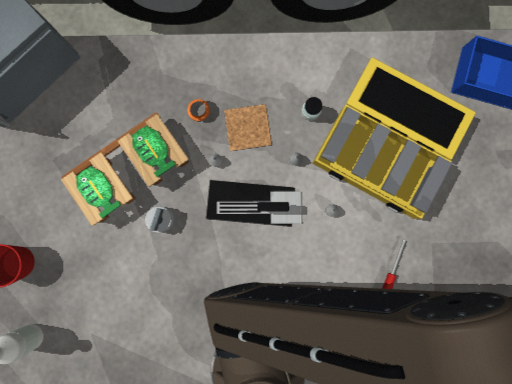

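View pics/scene0.png

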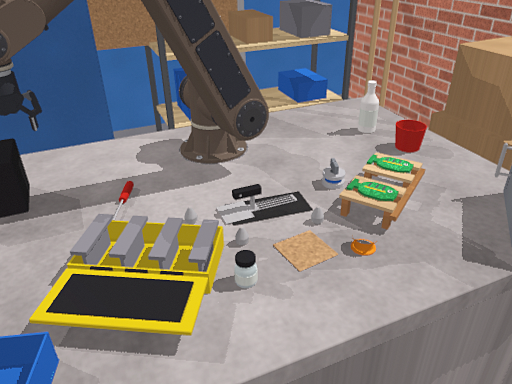

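```bash
python3 - <<'E'
from h import *
np.set_printoptions(precision=3,suppress=True)
t=cams.capture('top'); s=cams.capture('scene')
Z={'shad_a':.07,'spatula':.004,'pad':0,'mat':0,'reel':0,'rack':0,'rack_bay0':.07,'case':0,'case_bay0':.088,'sinker0':0,'lacquer':0,'spool':0,'screwdriver':0.01}
for p,nm in((t,'top'),(s,'scene')):
  for l,z in Z.items():
    print(nm,l,[(at_z(p,d['at'],z)[:2].round(3).tolist(),round(d['conf'],2)) for d in cams.pinpoint(p,l)][:5])
for l in ['spatula','pad','mat','reel']:
  d=cams.trace(t,l)[0]; c=cv2.findContours(d['pixels'].astype(np.uint8),0,1)[0]; c=max(c,key=len); r=cv2.minAreaRect(c); b=cv2.boxPoints(r)
  print(l,np.round([at_z(t,q,.004)[:2] for q in b],3).tolist())
st=robot.read_state(); w=cams.capture('wrist'); print(w['intrinsics'],w['T_tool_cam'],w.keys())
E
```

```text
top shad_a [([0.594, 0.272], 0.95), ([0.489, 0.425], 0.84)]
top spatula [([0.437, -0.041], 0.91)]
top pad [([0.464, 0.02], 0.82)]
top mat [([0.664, 0.016], 0.73), ([0.558, -0.343], 0.63), ([0.404, 0.254], 0.33), ([0.715, 0.157], 0.27)]
top reel [([0.404, 0.265], 0.89), ([0.564, -0.374], 0.37)]
top rack [([0.544, 0.354], 0.92)]
top rack_bay0 [([0.596, 0.281], 0.85), ([0.542, 0.343], 0.77), ([0.498, 0.422], 0.76)]
top case [([0.558, -0.341], 0.83)]
top case_bay0 [([0.517, -0.422], 0.91), ([0.561, -0.352], 0.86), ([0.609, -0.255], 0.79)]
top sinker0 [([0.574, -0.113], 0.57), ([0.429, -0.211], 0.55), ([0.565, 0.108], 0.41)]
top lacquer [([0.713, -0.155], 0.55)]
top spool [([0.496, 0.445], 0.67), ([0.72, 0.165], 0.59), ([0.553, 0.373], 0.51)]
top screwdriver [([0.253, -0.362], 0.57)]
scene shad_a [([0.511, 0.41], 0.91), ([0.591, 0.29], 0.77)]
scene spatula [([0.442, -0.043], 0.73), ([0.727, 0.149], 0.52), ([0.51, 0.354], 0.39)]
scene pad [([0.446, 0.015], 0.97)]
scene mat [([0.669, 0.016], 0.88)]
scene reel [([0.417, 0.262], 0.88), ([0.382, -0.42], 0.6), ([0.518, 0.352], 0.29)]
scene rack
[... 418 characters left out ...]
 0.52), ([0.668, 0.019], 0.38)]
scene lacquer [([0.722, -0.161], 0.62)]
scene spool [([0.728, 0.155], 0.52)]
scene screwdriver [([0.271, -0.372], 0.5)]
spatula [[0.487, 0.108], [0.483, -0.127], [0.394, -0.125], [0.397, 0.109]]
pad [[0.412, 0.143], [0.519, 0.132], [0.495, -0.095], [0.388, -0.082]]
mat [[0.719, 0.09], [0.735, -0.031], [0.613, -0.046], [0.598, 0.074]]
reel [[0.448, 0.31], [0.446, 0.229], [0.374, 0.229], [0.375, 0.309]]
[[297.319   0.    250.582]
 [  0.    297.319 194.476]
 [  0.      0.      1.   ]] [[-0.001  0.955  0.295  0.076]
 [ 1.     0.001 -0.    -0.   ]
 [-0.     0.295 -0.955 -0.173]
 [ 0.     0.     0.     1.   ]] dict_keys(['image', 'intrinsics', 'T_tool_cam', 'shot'])
```

```bash
cat >> h.py <<'E'
np.set_printoptions(precision=3,suppress=True)
def wcap():
    st=robot.read_state(); p=cams.capture('wrist')
    T=np.eye(4);T[:3,:3]=R.from_quat(st['orientation']).as_matrix();T[:3,3]=st['eef_pos']
    p['T']=T@np.array(p['T_tool_cam']); return p
def wray(p,px):
    K=np.array(p['intrinsics']); v=(np.array(px,float)-[K[0,2],K[1,2]])/[K[0,0],K[1,1]]
    th=np.linalg.norm(v); u=v/th if th>1e-9 else v
    return p['T'][:3,3],p['T'][:3,:3]@np.array([np.sin(th)*u[0],-np.sin(th)*u[1],-np.cos(th)])
def wat(p,px,z):
    o,d=wray(p,px); return o+d*(z-o[2])/d[2]
def wproj(p,X):
    K=np.array(p['intrinsics']); T=np.linalg.inv(p['T']); c=T[:3,:3]@np.array(X,float)+T[:3,3]
    q=np.array([c[0],-c[1]]); n=np.linalg.norm(q); th=np.arctan2(n,-c[2])
    return np.array([K[0,2],K[1,2]])+K[0,0]*th*q/max(n,1e-9)
def goto(x,y,z,yaw): robot.goto([x,y,z],down(yaw))
def wpins(p,Z):
    for l,z in Z.items():
        print(l,[(wat(p,d['at'],z)[:2].round(4).tolist(),round(d['conf'],2),np.round(d['at']).tolist()) for d in cams.pinpoint(p,l)][:4])
E
python3 - <<'E'
from h import *
for x,y,yw,n in((.42,.22,.6,'w_rack'),(.45,0,.0,'w_pad'),(.43,-.27,-.55,'w_case')):
    for yaw in (yw,yw+np.pi,yw-np.pi):
        print(n,yaw,robot.solve_ik([x,y,.4],down(yaw)))
goto(.42,.22,.36,.6)
p=wcap(); save(p,'w_rack'); print(robot.read_state()['eef_pos'])
wpins(p,{'reel':0,'rack':0,'rack_bay0':.07,'shad_a':.07})
E
```

```text
w_rack 0.6 [ 0.343  0.115  1.583 -0.     1.444  1.314]
w_rack 3.741592653589793 [ 0.343  0.115  1.583  0.     1.444 -1.828]
w_rack -2.541592653589793 [ 0.343  0.115  1.583  0.     1.444 -1.828]
w_pad 0.0 [-0.147  0.074  1.629 -0.     1.438  1.424]
w_pad 3.141592653589793 [-0.147  0.074  1.629  0.     1.438 -1.718]
w_pad -3.141592653589793 [-0.147  0.074  1.629  0.     1.438 -1.718]
w_case -0.55 [-0.691  0.171  1.514 -0.     1.456  1.43 ]
w_case 2.5915926535897933 [-0.691  0.171  1.514  0.     1.456 -1.712]
w_case -3.691592653589793 [-0.691  0.171  1.514  0.     1.456 -1.712]
[0.42 0.22 0.36]
reel [([0.6251, -0.3694], 0.57, [489.0, 222.0]), ([0.4121, 0.2654], 0.56, [227.0, 137.0])]
rack []
rack_bay0 [([0.447, -0.0097], 0.45, [367.0, 216.0])]
shad_a [([0.4911, 0.4246], 0.95, [168.0, 47.0]), ([0.5999, 0.2743], 0.81, [287.0, 41.0]), ([0.5202, -0.4527], 0.49, [493.0, 281.0])]
```

View pics/w_rack.png

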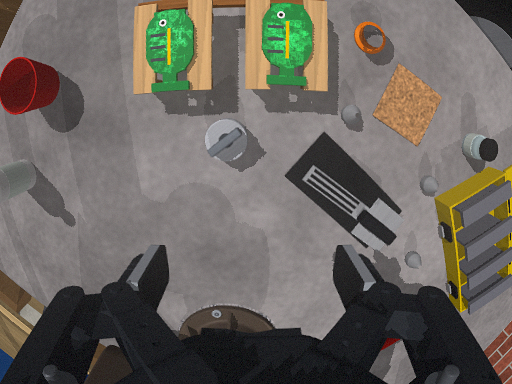

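```bash
python3 - <<'E'
from h import *
a=wat(dict(T=(lambda:0)() ,intrinsics=0),[0,0],0) if 0 else None
goto(.30,.19,.25,.6) if robot.solve_ik([.30,.19,.25],down(.6)) is not None else goto(.36,.225,.25,.6)
p=wcap(); print(robot.read_state()['eef_pos'])
wpins(p,{'reel':0,'shad_a':.07,'rack_bay0':.07,'rack':0})
c=wproj(p,[.412,.265,.05]); print(c)
r,cc=int(c[1]),int(c[0]); r0=max(r-60,0);c0=max(cc-80,0);print(c0,r0)
cv2.imwrite('pics/reel1.png',cv2.resize(p['image'][r0:r0+120,c0:c0+160,::-1],None,fx=4,fy=4,interpolation=2))
import pickle;pickle.dump(p,open('p.pkl','wb'))
E
```

```text
[0.302 0.191 0.251]
reel [([0.4083, 0.271], 0.86, [246.0, 66.0])]
shad_a []
rack_bay0 []
rack []
[251.279  60.406]
171 0
```

View pics/reel1.png

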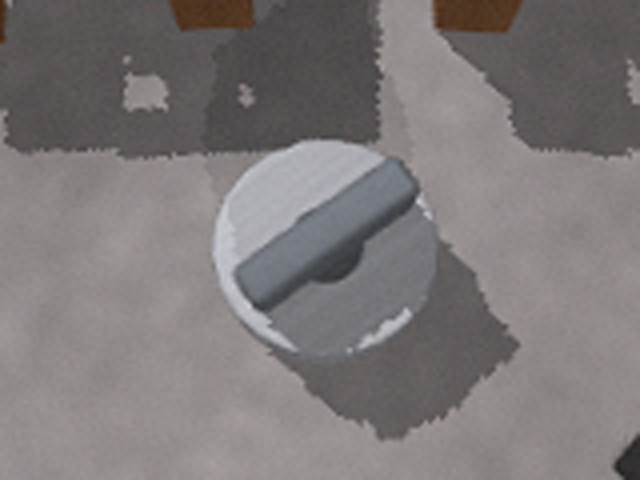

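```bash
python3 - <<'E'
from h import *
import pickle;p=pickle.load(open('p.pkl','rb'))
f=lambda u,v,z: wat(p,[171+u/4,v/4],z)[:2]
a,b=f(236,268,.078),f(390,158,.078); d=b-a
print(a,b,np.linalg.norm(d),np.arctan2(d[1],d[0]), f(327,247,.044), f(328,235,.078))
yaw=np.arctan2(d[1],d[0])
t=cams.capture('top')
m=cams.pinpoint(t,'mat')[0]; print(at_z(t,m['at'],0))
d=cams.trace(t,'mat')[0]; ys,xs=np.nonzero(d['pixels']); print(at_z(t,[xs.mean(),ys.mean()],.004),d['conf'])
for q in (yaw,yaw+np.pi,yaw-np.pi):
  print(q,robot.solve_ik([.41,.268,.1],down(q)),robot.solve_ik([.667,.015,.1],down(q)))
E
```

```text
[0.388 0.278] [0.441 0.261] 0.055001016805246855 -0.32621662512800653 [0.412 0.263] [0.411 0.262]
[ 0.715 -0.165  0.   ]
[0.667 0.021 0.004] 0.69
-0.32621662512800653 [ 0.444  0.445  1.994 -0.     0.703  2.341] [-0.076  0.655  1.547 -0.     0.94   1.821]
2.8153760284617864 [ 0.444  0.445  1.994  0.     0.703 -0.801] [-0.076  0.655  1.547  0.     0.94  -1.321]
-3.4678092787178 [ 0.444  0.445  1.994  0.     0.703 -0.801] [-0.076  0.655  1.547  0.     0.94  -1.321]
```

```bash
python3 - <<'E'
from h import *
q=2.815
goto(.412,.263,.16,q)
robot.move_straight([.412,.263,.052],feed=.12)
fingers.gripper_close(40); st=robot.read_state(); print(st['gripper_width'],st['finger_force'],st['eef_pos'])
robot.move_straight([.412,.263,.22],feed=.2)
st=robot.read_state(); print(st['gripper_width'],st['ft_force'])
p=cams.capture('top'); 
for l in('mat',):print([(at_z(p,d['at'],.0),d['conf']) for d in cams.pinpoint(p,l)])
goto(.667,.018,.16,q)
st0=robot.read_state()['ft_force'][2]
robot.move_straight([.667,.018,.065],feed=.15)
z=.060
for z in (.061,.059,.0575,.056,.0545,.053,.0515):
    robot.move_straight([.667,.018,z],feed=.03); f=robot.read_state()['ft_force'][2]
    if f>st0+4: break
print(z,f,st0)
fingers.let_go(); robot.wait(.3)
robot.move_straight([.667,.018,.2],feed=.2)
goto(.50,.0,.35,0)
p=wcap(); save(p,'w_mat'); wpins(p,{'reel':.004,'mat':0,'spatula':.004,'pad':0})
import pickle;pickle.dump(p,open('p.pkl','wb'))
E
```

```text
0.0001446903052366974 0.0 [0.412 0.263 0.052]
2.5027557301679146e-05 [-0.414 -0.796 -0.817]
[(array([0.55 , 0.365, 0.   ]), 0.71), (array([0.664, 0.019, 0.   ]), 0.56)]
0.0515 -0.09212908804764842 -0.3462330499513701
reel [([0.4173, 0.2637], 0.85, [116.0, 194.0])]
mat [([0.6721, 0.0137], 0.59, [243.0, 51.0]), ([0.4321, -0.2076], 0.44, [359.0, 186.0]), ([0.4821, 0.4838], 0.35, [30.0, 165.0])]
spatula [([0.4388, -0.0405], 0.92, [273.0, 182.0])]
pad [([0.4599, 0.0145], 0.84, [243.0, 170.0]), ([0.2426, -0.3727], 0.63, [413.0, 266.0])]
```

View pics/w_mat.png

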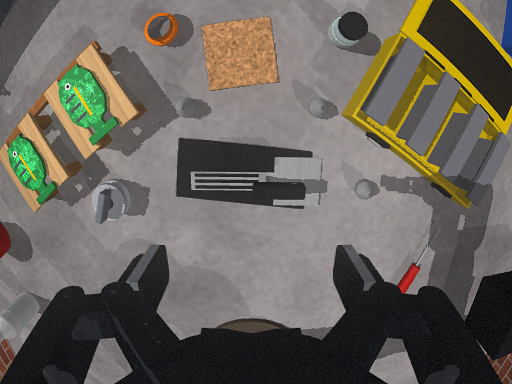

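```bash
python3 - <<'E'
from h import *
goto(.36,.235,.25,.6)
p=wcap(); wpins(p,{'reel':0,'shad_a':.07,'rack_bay0':.07})
c0,r0=160,20
cv2.imwrite('pics/reel2.png',cv2.resize(p['image'][r0:r0+150,c0:c0+200,::-1],None,fx=4,fy=4,interpolation=2))
import pickle;pickle.dump(p,open('p.pkl','wb'))
t=cams.capture('top');print([at_z(t,d['at'],0) for d in cams.pinpoint(t,'reel')])
E
```

```text
reel [([0.4121, 0.2695], 0.68, [251.0, 115.0])]
shad_a []
rack_bay0 []
[array([0.402, 0.271, 0.   ])]
```

View pics/reel2.png

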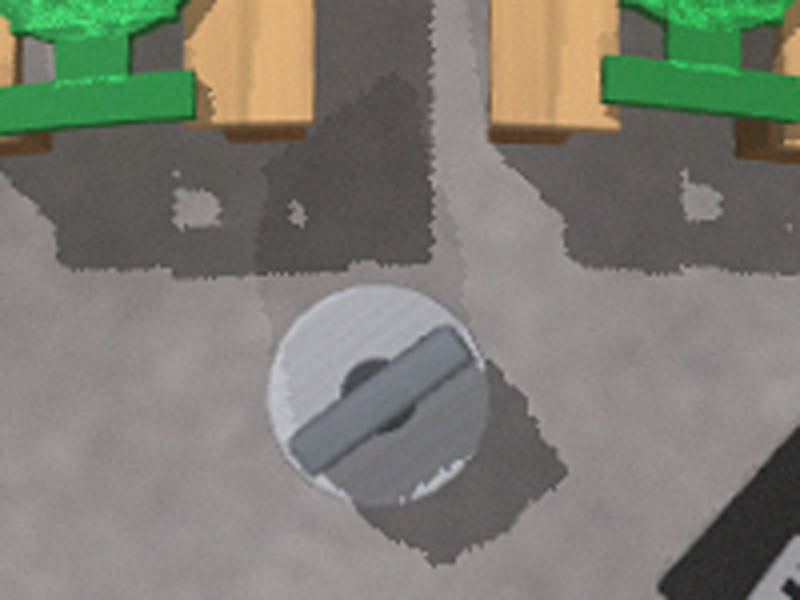

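```bash
python3 - <<'E'
from h import *
import pickle;p=pickle.load(open('p.pkl','rb'))
f=lambda u,v,z: wat(p,[160+u/4,20+v/4],z)[:2]
print(f(378,395,.044),f(382,400,.078),f(303,458,.078),f(460,341,.078))
q=2.815
x,y=(f(378,395,.044)+f(382,400,.078))/2; print(x,y)
goto(x,y,.16,q); p=wcap(); save(p,'a1'); print(robot.read_state()['eef_pos'],robot.read_state()['orientation'],down(q))
robot.move_straight([x,y,.052],feed=.12); b=wcap(); print(robot.read_state()['eef_pos'])
cv2.imwrite('pics/a2.png',np.hstack([p['image'][150:,100:400,::-1],b['image'][150:,100:400,::-1]]))
E
```

```text
[0.412 0.264] [0.413 0.263] [0.386 0.273] [0.44  0.255]
0.4125066672373723 0.26358826234013494
[0.413 0.264 0.16 ] [0.163 0.987 0.    0.   ] [0.163 0.987 0.    0.   ]
[0.413 0.264 0.053]
```

View pics/a2.png

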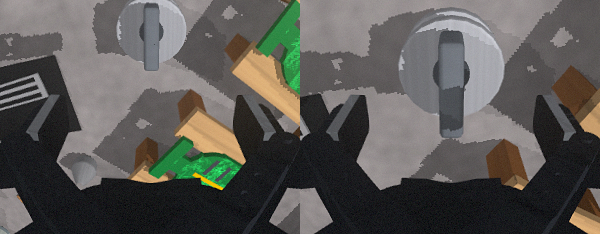

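```bash
python3 - <<'E'
from h import *
t0=robot.read_state()['t']
fingers.gripper_close(40); st=robot.read_state(); print(st['t']-t0,st['gripper_width'],st['finger_force'],st['ft_force'])
robot.wait(.5); st=robot.read_state(); print(st['gripper_width'],st['finger_force'])
b=wcap();c=cams.capture('scene')
cv2.imwrite('pics/a3.png',np.hstack([b['image'][100:350,100:400,::-1],cv2.resize(c['image'][130:255,280:430,::-1],(300,250))]))
E
```

```text
0.7667000000000002 -0.0003425843143457795 0.0 [-0.408  0.44  -0.035]
-7.016274913865284e-05 0.0
```

View pics/a3.png

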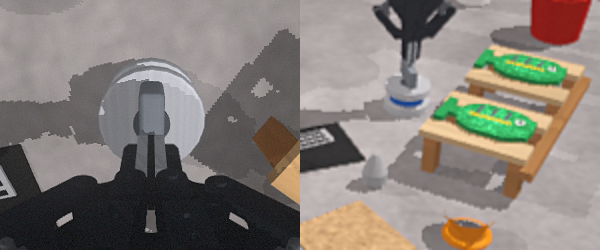

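```bash
python3 - <<'E'
from h import *
x,y=.4125,.2636
fingers.let_go()
for z in (.042,.032,.022):
    robot.move_straight([x,y,z],feed=.05); f=robot.read_state()['ft_force']; print(z,f)
    fingers.gripper_close(30); st=robot.read_state(); print(st['gripper_width'],st['finger_force'])
    if st['gripper_width']>.008: break
    fingers.let_go()
E
```

```text
0.042 [1.243 0.757 0.512]
0.012688171946225792 32.14872658252716
```

```bash
python3 - <<'E'
from h import *
x,y=.4125,.2636
fingers.let_go()
robot.move_straight([x,y,.031],feed=.05); print(robot.read_state()['ft_force'],robot.read_state()['eef_pos'])
fingers.gripper_close(40); st=robot.read_state(); print(st['gripper_width'],st['finger_force'],st['ft_force'])
robot.move_straight([x,y,.06],feed=.05);st=robot.read_state(); print(st['gripper_width'],st['ft_force'])
b=wcap();c=cams.capture('scene')
cv2.imwrite('pics/a4.png',np.hstack([b['image'][100:350,100:400,::-1],cv2.resize(c['image'][130:255,280:430,::-1],(300,250))]))
E
```

```text
[-0.148 -0.374 -0.133] [0.412 0.264 0.031]
0.013122380200140735 42.71372616291046 [-0.103  0.976  2.078]
0.012865233670004554 [-0.778  0.052 -2.456]
```

View pics/a4.png

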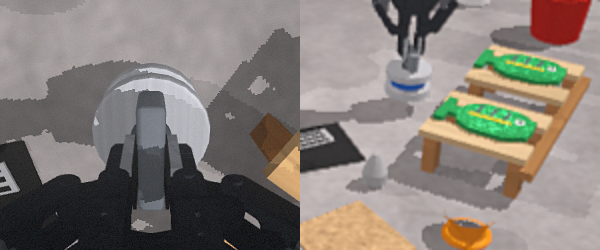

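```bash
python3 - <<'E'
from h import *
q=2.815
robot.move_straight([.4125,.2636,.2],feed=.2)
goto(.667,.018,.16,q)
f0=robot.read_state()['ft_force'][2]; print('w',f0)
robot.move_straight([.667,.018,.045],feed=.12)
for z in np.arange(.041,.030,-.0015):
    robot.move_straight([.667,.018,z],feed=.02); f=robot.read_state()['ft_force'][2]
    if f>f0+3: break
print(z,f,f0)
fingers.let_go(); robot.wait(.3)
robot.move_straight([.667,.018,.2],feed=.2)
goto(.46,.0,.30,0)
p=wcap(); save(p,'w_mat2'); print(robot.read_state()['eef_pos']); wpins(p,{'reel':.004,'mat':0,'spatula':.004,'pad':0})
import pickle;pickle.dump(p,open('p.pkl','wb'))
goto(.36,.0,.25,0) 
p=wcap(); save(p,'w_spat');wpins(p,{'spatula':.004,'pad':0})
pickle.dump(p,open('p2.pkl','wb'))
cv2.imwrite('pics/ws.png',cv2.resize(np.vstack([p['image'][60:260,100:400,::-1]]),None,fx=2.5,fy=2.5,interpolation=2))
E
```

```text
w -2.9263101689140414
0.033499999999999995 12.677831493138513 -2.9263101689140414
[0.46 0.   0.3 ]
reel [([0.6687, 0.023], 0.91, [236.0, 23.0])]
mat []
spatula [([0.4388, -0.0422], 0.8, [277.0, 166.0]), ([0.6709, 0.0214], 0.38, [237.0, 22.0])]
pad [([0.4539, 0.0108], 0.85, [244.0, 156.0])]
spatula [([0.4425, -0.0444], 0.6, [282.0, 101.0])]
pad [([0.4525, 0.014], 0.57, [241.0, 94.0])]
```

View pics/w_mat2.png

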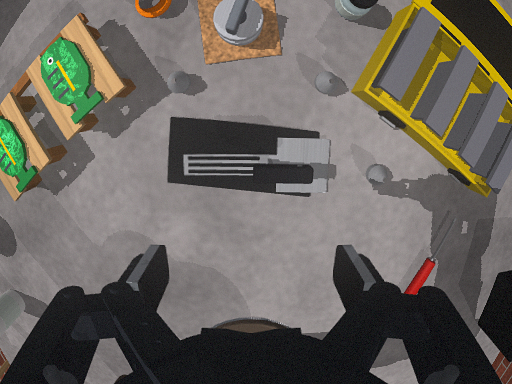

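View pics/ws.png

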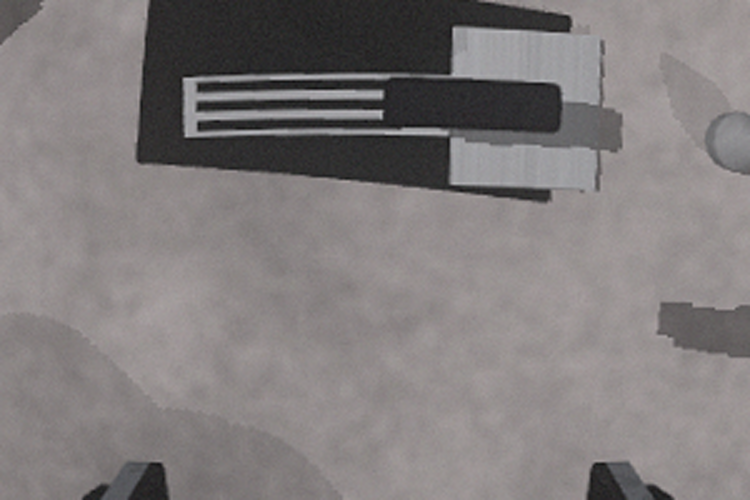

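```bash
python3 - <<'E'
from h import *
import pickle;p=pickle.load(open('p2.pkl','rb'))
f=lambda u,v,z: wat(p,[100+u/2.5,60+v/2.5],z)[:2]
for n,a in {'tip':[(183,76),(183,137)],'footback':[(603,40),(600,191)],'footfront':[(452,27),(450,187)]}.items():
    print(n,[f(*q,.007) for q in a],np.mean([f(*q,.007) for q in a],0))
for a in [(385,77),(385,130),(561,84),(561,132)]: print(f(*a,.077))
L,Rr=np.mean([f(385,77,.077),f(385,130,.077)],0),np.mean([f(561,84,.077),f(561,132,.077)],0); d=L-Rr;print(L,Rr,np.linalg.norm(d),np.arctan2(d[1],d[0]))
for z in(.02,.06,.1,.2):
  for q in (np.pi/2,-np.pi/2): print(z,q,robot.solve_ik([.445,-.04,z],down(q)))
# later reach
for nm,c,yaw,zz in(('r0',(.600,.275),.64,.1),('r2',(.49,.425),.64,.1),('c0',(.608,-.258),-.54,.12),('c1',(.557,-.345),-.54,.12),('c2',(.51,-.423),-.54,.12)):
  for off in(-.09,-.23,-.25):
    for fl in(0,np.pi):
      s=robot.solve_ik([c[0]+off*np.cos(yaw),c[1]+off*np.sin(yaw),zz],down(yaw+fl)); print(nm,off,fl,s)
E
```

```text
tip [array([0.46 , 0.109]), array([0.426, 0.11 ])] [0.443 0.109]
footback [array([ 0.483, -0.128]), array([ 0.395, -0.129])] [ 0.439 -0.128]
footfront [array([ 0.485, -0.042]), array([ 0.395, -0.041])] [ 0.44  -0.041]
[ 0.453 -0.004]
[ 0.428 -0.004]
[ 0.452 -0.086]
[ 0.429 -0.087]
[ 0.441 -0.004] [ 0.441 -0.086] 0.08251376809011801 1.571201301073891
0.02 1.5707963267948966 [-0.238  0.553  2.155 -0.     0.434 -0.238]
0.02 -1.5707963267948966 None
0.06 1.5707963267948966 [-0.238  0.472  2.128 -0.     0.542 -0.238]
0.06 -1.5707963267948966 None
0.1 1.5707963267948966 [-0.238  0.397  2.093 -0.     0.652 -0.238]
0.1 -1.5707963267948966 None
0.2 1.5707963267948966 [-0.238  0.24   1.976 -0.     0.925 -0.238]
0.2 -1.5707963267948966 None
r0 -0.09 0 [ 0.282  0.539  1.795 -0.     0.807  1.212]
r0 -0.09 3.141592653589793 [ 0.282  0.539  1.795  0.     0.807 -1.929]
r0 -0.23 0 [ 0.169  0.387  2.114 -0.     0.641  1.1  ]
r0 -0.23 3.141592653589793 [ 0.169  0.387  2.114  0.     0.641 -2.042]
r0 -0.25 0 [ 0.147  0.366  2.156 -0.     0.619  1.078]
r0 -0.25 3.141592653589793 [ 0.147  0.366  2.156  0. 
[... 829 characters left out ...]
c1 -0.09 3.141592653589793 [-0.674  0.504  1.795  0.     0.843 -1.705]
c1 -0.23 0 [-0.718  0.336  2.121 -0.     0.684  1.393]
c1 -0.23 3.141592653589793 [-0.718  0.336  2.121  0.     0.684 -1.749]
c1 -0.25 0 [-0.727  0.312  2.165 -0.     0.664  1.384]
c1 -0.25 3.141592653589793 [-0.727  0.312  2.165  0.     0.664 -1.758]
c2 -0.09 0 [-0.831  0.514  1.774 -0.     0.853  1.279]
c2 -0.09 3.141592653589793 [-0.831  0.514  1.774  0.     0.853 -1.862]
c2 -0.23 0 [-0.924  0.35   2.096 -0.     0.696  1.187]
c2 -0.23 3.141592653589793 [-0.924  0.35   2.096  0.     0.696 -1.955]
c2 -0.25 0 [-0.942  0.327  2.139 -0.     0.676  1.169]
c2 -0.25 3.141592653589793 [-0.942  0.327  2.139  0.     0.676 -1.973]
```

```bash
python3 - <<'E'
from h import *
import pickle
print(robot.read_state()['t'])
from collections import defaultdict
S=defaultdict(list)
for (x,y,yw,n) in((.484,.306,.64,'R'),(.46,.33,.8,'R2'),(.49,-.305,-.54,'C'),(.48,-.27,-.7,'C2')):
    goto(x,y,.32,yw); p=wcap(); save(p,'v'+n); print(n,robot.read_state()['eef_pos'])
    wpins(p,{'shad_a':.07,'rack_bay0':.07,'rack':0} if n[0]=='R' else {'case_bay0':.088,'case':0})
    d=dict(p=p)
    if n[0]=='R': d['tr']=cams.trace(p,'shad_a')
    pickle.dump(d,open(n+'.pkl','wb'))
    for t in d.get('tr',[]):
        ys,xs=np.nonzero(t['pixels']); P=np.array([wat(p,q,.078)[:2] for q in zip(xs,ys)])
        w,V=np.linalg.eigh(np.cov(P.T)); print('tr',t['conf'],P.mean(0),np.arctan(V[1,1]/V[0,1]),2*w**.5)
E
```

```text
40.9667
R [0.484 0.305 0.32 ]
shad_a [([0.4907, 0.4216], 0.59, [188.0, 107.0]), ([0.5996, 0.2704], 0.56, [318.0, 109.0])]
rack_bay0 [([0.4934, 0.4171], 0.3, [191.0, 108.0])]
rack []
tr 0.85 [0.599 0.277] 0.5792391854276132 [0.04  0.071]
tr 0.83 [0.493 0.421] 0.6022129805086572 [0.04  0.071]
R2 [0.46 0.33 0.32]
shad_a [([0.5986, 0.2738], 0.76, [346.0, 122.0]), ([0.4948, 0.4173], 0.72, [225.0, 98.0])]
rack_bay0 [([0.6959, 0.1918], 0.59, [419.0, 122.0])]
rack [([0.5441, 0.3494], 0.71, [279.0, 108.0])]
tr 0.95 [0.493 0.421] 0.6179466025209451 [0.039 0.07 ]
tr 0.83 [0.598 0.277] 0.5865724495041826 [0.04 0.07]
C [ 0.49  -0.304  0.32 ]
case_bay0 [([0.5102, -0.4221], 0.87, [318.0, 106.0]), ([0.5582, -0.3456], 0.57, [251.0, 103.0]), ([0.4585, -0.097], 0.51, [149.0, 245.0])]
case [([0.5628, -0.339], 0.92, [246.0, 103.0]), ([0.5782, 0.1119], 0.33, [59.0, 223.0])]
C2 [ 0.48 -0.27  0.32]
case_bay0 [([0.6067, -0.268], 0.92, [190.0, 92.0]), ([0.5138, -0.4199], 0.87, [320.0, 73.0]), ([0.5587, -0.3405], 0.69, [254.0, 83.0]), ([0.451, -0.2326], 0.62, [244.0, 192.0])]
case [([0.5621, -0.3485], 0.97, [256.0, 83.0]), ([0.4775, 0.5527], 0.31, [39.0, 341.0])]
```

```bash
cat >> h.py <<'E'
def slats(p,img,c,yaw,z,col,L=.075):
    M=np.array([[np.cos(yaw),-np.sin(yaw)],[np.sin(yaw),np.cos(yaw)]])
    for k in(-1.5,-.5,.5,1.5):
        q=[(-L,k*.09-.019),(L,k*.09-.019),(L,k*.09+.019),(-L,k*.09+.019)]
        pts=[wproj(p,[*(np.array(c)+M@a),z]) for a in np.array([np.array(q[i])*(1-s)+np.array(q[(i+1)%4])*s for i in range(4) for s in(0,.25,.5,.75)])]
        cv2.polylines(img,[np.round((np.array(pts))*16).astype(np.int32).reshape(-1,1,2)],True,col,1,shift=4)
E
python3 - <<'E'
from h import *
import pickle
o=[]
for n,c,y,z in(('R',(.545,.347),.628,.07),('C',(.559,-.343),-.541,.088)):
    p=pickle.load(open(n+'.pkl','rb'))['p']; S=3
    im=cv2.resize(p['image'][:,:,::-1],None,fx=S,fy=S,interpolation=2)
    pp=dict(p); pp['intrinsics']=np.array(p['intrinsics'])*S
    slats(pp,im,c,y,z,(255,0,255)); u=wproj(pp,[*c,z]).astype(int); print(u)
    o.append(cv2.resize(im[max(u[1]-250,0):,max(u[0]-350,0):][:500,:700],(400,286)) if 0 else im[max(u[1]-210,0):,max(u[0]-390,0):][:298,:780])
o=[np.pad(i,((0,298-i.shape[0]),(0,780-i.shape[1]),(0,0))) for i in o]
cv2.imwrite('pics/ov.png',np.vstack(o))
E
```

```text
[757 319]
[748 309]
```

View pics/ov.png

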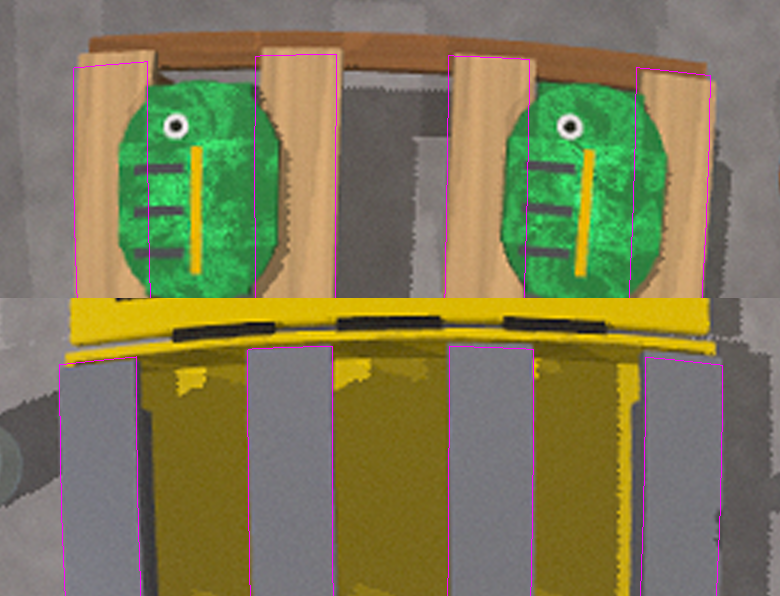

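```bash
cat >> h.py <<'E'
def loc(c,yaw,dx,dy=0): return np.array(c)+[np.cos(yaw)*dx-np.sin(yaw)*dy,np.sin(yaw)*dx+np.cos(yaw)*dy]
RC,RY=(.5476,.3477),.614
CC,CY=(.559,-.343),-.541
DZ=.020   # TCP z minus spatula sole z
def sp(xy,z,yaw=None,feed=.12):  # spatula pose
    robot.move_straight([*xy,z+DZ],None if yaw is None else down(yaw),feed=feed)
E
python3 - <<'E'
from h import *
for s in((.5985,.2745),(.4928,.4205)):
    d=np.array(s)-RC; c,n=np.cos(RY),np.sin(RY); print(d@[c,n],d@[-n,c])
x,y,q=.441,-.041,1.562
goto(x,y,.15,q)
robot.move_straight([x,y,.05],feed=.12)
for z in (.042,.034,.028,.024):
    robot.move_straight([x,y,z],feed=.04); f=robot.read_state()['ft_force']; print(z,f)
    if f[2]>5: break
fingers.gripper_close(100); st=robot.read_state(); print(st['gripper_width'],st['finger_force'],st['ft_force'])
robot.move_straight([x,y,.07],feed=.05); st=robot.read_state(); print(st['gripper_width'],st['ft_force'],st['wrist_torque'])
robot.move_straight([x,y,.16],feed=.1)
c=cams.capture('scene'); 
b=wcap(); cv2.imwrite('pics/g.png',np.hstack([b['image'][20:320,100:400,::-1],cv2.resize(c['image'][110:260,190:390,::-1],(400,300))]))
E
```

```text
-0.0005704400640031387 -0.08915562011524222
-0.0028476815082619567 0.09107563181239807
0.042 [ 0.155 -0.07   0.384]
0.034 [ 0.841 -0.417 -0.001]
0.028 [-0.215 -0.035  0.336]
0.024 [-0.186 -0.586  0.418]
0.02195736644448646 98.3974027633667 [-1.375  0.504  6.18 ]
0.022448928907257804 [ 0.682 -0.327 -2.812] [ 0.014 -0.009  0.014]
```

View pics/g.png

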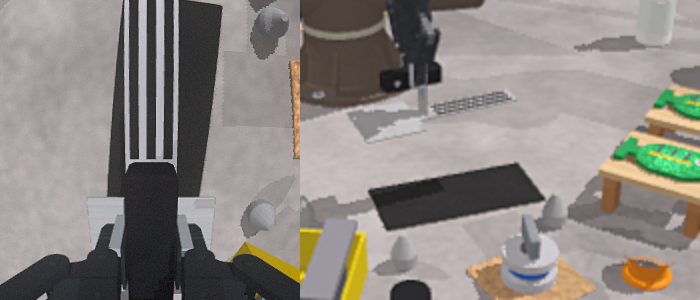

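```bash
cat >> h.py <<'E'
def fetch(dy,sx):
    off=sx-.091
    sp(loc(RC,RY,off-.145,dy),.14,RY,.2)
    sp(loc(RC,RY,off-.145,dy),.057,feed=.1)
    f0=robot.read_state()['ft_force'].copy()
    sp(loc(RC,RY,off-.07,dy),.057,feed=.08); print('mid',robot.read_state()['ft_force']-f0)
    sp(loc(RC,RY,off,dy),.057,feed=.08); print('in',robot.read_state()['ft_force']-f0)
    sp(loc(RC,RY,off,dy),.075,feed=.03); print('up',robot.read_state()['ft_force']-f0)
    sp(loc(RC,RY,off,dy),.15,feed=.06); robot.wait(.3)
    st=robot.read_state(); print('lift',st['ft_force']-f0,st['wrist_torque'],st['t'])
    p=wcap(); return p
E
python3 - <<'E'
from h import *
p=fetch(-.0897,-.0005); save(p,'f1')
print([(d['conf'],wat(p,d['at'],.153)) for d in cams.pinpoint(p,'shad_a')], loc(RC,RY,0,-.0897))
s=cams.capture('scene'); print([(d['conf'],at_z(s,d['at'],.153)) for d in cams.pinpoint(s,'shad_a')])
cv2.imwrite('pics/f1b.png',np.hstack([p['image'][20:320,100:400,::-1],cv2.resize(s['image'][80:230,290:490,::-1],(400,300))]))
E
```

```text
mid [-0.373 -0.666  0.09 ]
in [-0.228  0.03   0.727]
up [-0.337  0.54  -0.014]
lift [-0.52   0.442  0.519] [0.002 0.044 0.001] 59.375
[(0.8, array([0.52 , 0.371, 0.153])), (0.62, array([0.6  , 0.275, 0.153]))] [0.599 0.274]
[(0.59, array([0.599, 0.282, 0.153])), (0.53, array([0.626, 0.296, 0.153]))]
```

View pics/f1b.png

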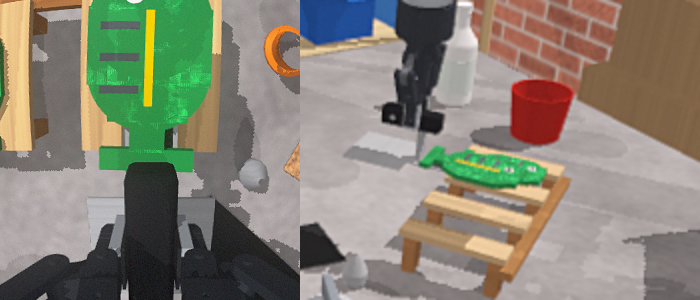

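```bash
cat >> h.py <<'E'
def place(dy,off=-.091):
    sp(loc(CC,CY,off,dy),.15,CY,.13)
    robot.wait(.3); p=wcap()
    print('over',[(round(d['conf'],2),wat(p,d['at'],.153)) for d in cams.pinpoint(p,'shad_a')][:2],loc(CC,CY,0,dy))
    sp(loc(CC,CY,off,dy),.094,feed=.06)
    sp(loc(CC,CY,off,dy),.080,feed=.015)
    sp(loc(CC,CY,off,dy),.071,feed=.03)
    f0=robot.read_state()['ft_force'].copy()
    sp(loc(CC,CY,off-.07,dy),.071,feed=.08); print('mid',robot.read_state()['ft_force']-f0)
    sp(loc(CC,CY,off-.15,dy),.071,feed=.08); print('out',robot.read_state()['ft_force']-f0)
    sp(loc(CC,CY,off-.15,dy),.15,feed=.15)
    p=wcap(); print('placed',[(round(d['conf'],2),wat(p,d['at'],.088)) for d in cams.pinpoint(p,'shad_a')][:3],robot.read_state()['t'])
    t=cams.capture('top'); print('top',[(round(d['conf'],2),at_z(t,d['at'],.088)) for d in cams.pinpoint(t,'shad_a')][:3])
    print('reel',[(round(d['conf'],2),at_z(t,d['at'],.0)) for d in cams.pinpoint(t,'reel')][:2])
E
python3 - <<'E'
from h import *
place(.09)
E
```

```text
over [(0.79, array([ 0.607, -0.266,  0.153]))] [ 0.605 -0.266]
mid [-0.112 -0.041 -0.254]
out [-0.582 -0.9   -0.516]
placed [(0.32, array([ 0.306, -0.323,  0.088]))] 69.0833
top [(0.79, array([ 0.606, -0.27 ,  0.088])), (0.72, array([0.49 , 0.414, 0.088]))]
reel [(0.73, array([0.653, 0.017, 0.   ]))]
```

```bash
python3 - <<'E'
from h import *
p=fetch(.0905,-.0028)
print([(round(d['conf'],2),wat(p,d['at'],.153)) for d in cams.pinpoint(p,'shad_a')], loc(RC,RY,0,.0905))
s=cams.capture('scene'); print([(round(d['conf'],2),at_z(s,d['at'],.153)) for d in cams.pinpoint(s,'shad_a')])
place(-.09)
E
```

```text
mid [-0.039 -1.217 -0.386]
in [-0.354 -0.063  0.69 ]
up [ 0.644  0.216 -0.657]
lift [ 0.013 -0.493 -1.238] [-0.053  0.005 -0.007] 77.1167
[(0.94, array([0.494, 0.421, 0.153]))] [0.495 0.422]
[(0.82, array([ 0.686, -0.279,  0.153])), (0.6, array([0.478, 0.437, 0.153]))]
over [(0.96, array([ 0.514, -0.419,  0.153])), (0.61, array([ 0.58 , -0.302,  0.153]))] [ 0.513 -0.42 ]
mid [-0.678 -1.122 -0.809]
out [-0.975 -0.294 -1.043]
placed [(0.63, array([ 0.52 , -0.171,  0.088]))] 89.1333
top [(0.97, array([ 0.602, -0.265,  0.088])), (0.56, array([ 0.508, -0.419,  0.088]))]
reel [(0.71, array([0.656, 0.017, 0.   ]))]
```

Both are placed. Next I stand the spatula back on the pad, then check everything with the wrist camera.

```bash
python3 - <<'E'
from h import *
x,y,q=.441,-.041,1.562
sp((x+.01,y),.15,q,.15)
f0=robot.read_state()['ft_force'][2]
sp((x+.01,y),.010,feed=.1)
for z in np.arange(.007,.001,-.001):
    sp((x+.01,y),z,feed=.02); f=robot.read_state()['ft_force'][2]
    if f>f0+3: break
print(z,f-f0)
fingers.let_go(); robot.wait(.3)
robot.move_straight([x+.01,y,.2],feed=.15)
goto(.46,0,.30,0); p=wcap(); wpins(p,{'reel':.004,'mat':0,'spatula':.004,'pad':0})
tr=[cams.trace(p,l) for l in('spatula','shad_a')]
goto(.56,0,.30,0); p=wcap(); wpins(p,{'reel':.004,'mat':0})
goto(.49,-.305,.32,-.54); p=wcap(); wpins(p,{'shad_a':.088,'case_bay0':.088})
for t in cams.trace(p,'shad_a'):
    ys,xs=np.nonzero(t['pixels']); P=np.array([wat(p,q,.096)[:2] for q in zip(xs,ys)])
    w,V=np.linalg.eigh(np.cov(P.T)); print('tr',t['conf'],P.mean(0),np.arctan(V[1,1]/V[0,1]),2*w**.5)
t=cams.capture('top')
for l in('sinker0','lacquer','spool','screwdriver'): print(l,[at_z(t,d['at'],0)[:2] for d in cams.pinpoint(t,l)][:4])
print(robot.read_state()['t'],[loc(CC,CY,0,k) for k in(.09,-.09)])
E
```

```text
0.004 8.231380289797576
reel [([0.6701, 0.0201], 0.84, [238.0, 22.0])]
mat []
spatula [([0.4478, -0.0432], 0.56, [278.0, 160.0])]
pad [([0.4577, 0.0117], 0.58, [243.0, 154.0])]
reel [([0.6659, 0.0248], 0.58, [235.0, 86.0])]
mat []
shad_a [([0.5106, -0.4233], 0.88, [318.0, 105.0]), ([0.6075, -0.267], 0.81, [183.0, 103.0])]
case_bay0 [([0.562, -0.3418], 0.95, [248.0, 102.0])]
tr 0.84 [ 0.606 -0.267] -0.5611987108712412 [0.039 0.069]
tr 0.61 [ 0.514 -0.418] -0.5606209057916232 [0.039 0.07 ]
sinker0 [array([ 0.571, -0.112]), array([ 0.422, -0.217]), array([0.572, 0.116])]
lacquer [array([ 0.719, -0.166]), array([ 0.561, -0.339])]
spool [array([0.723, 0.161])]
screwdriver [array([ 0.562, -0.345])]
100.4833 [array([ 0.605, -0.266]), array([ 0.513, -0.42 ])]
```

```bash
python3 -c "
from h import *
print(robot.close_job())"
```

```text
the job is handed in; nothing more can be done
None
```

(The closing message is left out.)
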